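# Stow the polish shelf and shut the lapped cabinet doors

### The arm

A 6-joint arm with a two-finger parallel gripper is mounted at the origin on a cart in front of the work surface, level with it; the furniture and walls round the work are solid. World frame = base frame: x ahead of the robot, y to its left, z up, the work surface at z = 0. Lengths are in m, angles in degrees, forces in N, time in s.
With the tool pointing down it reaches from about 0.35 to 0.875 m from the base axis. Payload 4.2 kg.
Tool frame: the origin (TCP) lies between the finger pads; the fingertips stand 14 mm ahead of it and the grasp point (between the pads) lies 5 mm behind it; x points along the fingers, y is the direction in which the jaws open and shut, and the axes are right-handed (so a half turn about x gives the same grasp; the last joint's range is limited). The gripper opens to 87 mm and grips with 3 to 60 N. Pads are 19 mm wide; open, the fingers measure 117 mm over their backs; the gripper's body (75 mm by 190 mm) begins 51 mm behind the grasp point.
Start: joints at [-59.782, 22.042, 0.453, 0, -68.411, -14.817], TCP at [0.166, -0.603, 0.237] pointing down, gripper open.
Joint ranges: [-179.83, 179.83], [-69.29, 118.12], [-61.27, 80.66], [-181.25, 117.63], [-171.15, -9.14], [-177.46, 177.46]. Speed limits (degrees/s): [159.86, 159.86, 180, 180, 180, 180].

### API

Orientations are given as a 3x3 rotation matrix whose columns are the frame's x, y, z axes.
In Python, from station import r, imaging, job gives the robot as it stands. The module is installed in compiled form; this text tells all that it offers.
- The arm moves only by the tool apply_moves, never from a script. Its arguments are lists of equal length, an entry for each row: "xyz": the shift along the tool's x, y, z in m, a list of three; "twist": the turn about the tool's x in degrees; "claw": the opening, from 0 (shut) to 1 (fully open). A call has 1 to 12 rows; each row shifts and turns the pose as measured when the row begins, along the tool's axes as they then stand; what a row does not reach is not made up. A row lasts 1/10 s, in which the tool goes at most 50 mm and 8.59 degrees, less where a joint would pass 70% of its speed; a pose out of reach is approached as far as the arm can. A call is refused whole if a number of a shift passes 0.05 or a number of a turn 8.59, either way. A call with a gripper value outside its range is refused whole. The fingers move at their own pace and stop on an object; the grip force is fixed at half the most. Time passes only in rows, so rows that do not move let the fingers close. It gives the time, the measured TCP pose, the force and the opening at its end, in the units of the state.
- r.sense(): the state, without advancing time (a new reading comes with each control period).
- imaging.capture(name): name is "scene" or "top" or "wrist"; returns a dict with "pixels" (420x560x3 uint8, red, green, blue), "mtx" (3x3 intrinsics, pixels), "view" (4x4, takes a point from world to camera coordinates). Camera axes: x right, y down, z forward; pixel columns grow to the right and rows downward; lengths in m; the calibration is good to about 2 mm. A picture is of the moment at which its call begins. There is no depth.
- job.finish_job(): hands the job in, once; it reports no verdict.
Trained networks look in a picture, given as the dict that the camera call returned (one of the last four; its "shot" number tells which), for a name from the list of things; names that differ only in an ending like _2 or _b are one class to them, and where a whole thing is asked for, a point or a joint stands for the part that bears it (a point fixed in the world has none). Each returns a list of dicts, best first, with "p" (0 to 1); they miss things now and then, are a little off and sometimes report something else, mostly with a low value. They report only what shows in the picture. A call takes as long as a camera call.
- imaging.regions_of(query, picture): "mask" (420x560 bool, what is visible of it) and "centre" ([column, row] in pixels, amid what is visible of it).
The state is a dict: "time_s": time; "joints": joint angles; "joint_velocities": joint speeds; "effort": joint torques, N m; "tcp_pos": TCP position; "ee_rot": TCP orientation; "wrist_force": force on the tool from outside, world axes, zero at the start; "moment": the same for the moment, N m; "gripper_width": opening from 0.0 (shut) to 1.0 (fully open).
Only numpy, scipy, OpenCV 4.12 (cv2) and the standard library are available. Lean on these libraries where they do the work, as an engineer would, in place of code of your own. Each camera call takes 0.05 s, during which the arm holds its last target.

### The job

Put the polish cabinet away: slide the pull-out shelf fully home with its two nail-polish bottles still standing on it, then shut the left door (the one with the dark thin rebated edge), and last the right door, so that its yellow flange laps over the left door's edge. Both doors must end fully shut, and leave everything else on the desk and on the cabinet where it is.

Things in the scene. Friction and masses are not known exactly. Their poses are not given: they have to be found in the camera images.
- cabinet: small grey cabinet fixed on the desk, 150 mm deep (x), 300 mm wide (y), 120 mm high, open front; origin: centre of its underside. Its own -x points out of its front toward the robot, +y to its left door; turned up to 0.25 rad. Front plane at own x = -75 mm. Two teal doors hinged upright at its front corners (own y = +150, -150 mm)
- pullout (a joint): how far the pull-out shelf sticks out of the cabinet front, in m: 0 is fully home against a rigid stop, starts at 0.07 to 0.10, range 0 to 0.11. It slides along the cabinet's own -x and takes about 1.5 N, more when moved fast, and stays where it is left. While it is out it blocks the doors
- pullout_front (a point): centre of the outer face of the shelf's flat wooden front panel, which is 270 mm wide and spans heights 10 to 75 mm; this face looks along the cabinet's own -x. When home it lies 1 mm behind the cabinet's front plane. The shelf floor behind the panel is at height 14 mm
- rebated_door (a joint): hinge angle of the left door, rad: 0 shut, grows as it swings out toward the robot, starts at 1.15 to 1.65, range 0 to 1.9. Light, stiff hinge (about 0.6 N at mid-door): it stays where left, no spring, no latch. Teal panel 14 mm thick, heights 6 to 120 mm. 138 mm from the hinge begins a dark tongue 6.5 mm thick along its inner side to 158 mm.
- rebated_door_hinge (a point): point on the left door's vertical hinge axis, at height 63 mm (the axis lies in the inner face of the door)
- rebated_door_face (a point): point on the outer face of the left door, 105 mm from the hinge along the door, height 80 mm; the face is flat and clear here. A small steel knob stands 16 mm out of this face at 118 mm from the hinge, height 22 to 38 mm. If the right door is shut first, its flange stops this one
- flanged_door (a joint): hinge angle of the right door, rad: 0 shut, grows as it swings out toward the robot, starts at 1.15 to 1.65, range 0 to 1.9. Light, stiff hinge (about 0.6 N at mid-door): it stays where left, no spring, no latch. Teal panel 14 mm thick, heights 6 to 120 mm. 140 mm from the hinge begins a yellow flange 6 mm thick along its outer side to 160 mm; it laps over the left door's tongue.
- flanged_door_hinge (a point): point on the right door's vertical hinge axis, at height 63 mm (the axis lies in the inner face of the door)
- flanged_door_face (a point): point on the outer face of the right door, 105 mm from the hinge along the door, height 80 mm; the face is flat and clear here. A small steel knob stands 16 mm out of this face at 118 mm from the hinge, height 22 to 38 mm
- polish_1: red square nail-polish bottle with black cap, 26x26x76 mm, 45 g, loose, standing on the shelf; origin: centre of its underside, own z up
- polish_2: pink square nail-polish bottle with white cap, 26x26x76 mm, 45 g, loose, standing on the shelf; origin: centre of its underside, own z up
- strap_roll: black rolled strap, 43 mm across, 38 mm high, loose on the rear of the cabinet roof; leave alone; origin: centre of its underside
- cream_pot: round grey-lidded cream pot, 91 mm across, 44 mm high, near the desk's front edge on the right; leave alone; origin: centre of its underside
- polish_3: blue square nail-polish bottle with black cap, 26x26x76 mm, near the desk's front edge on the left; leave alone; origin: centre of its underside

How it is judged (in metres and radians):
On the way, in this order (a step that is already met when the one before it is completed fails the run):
1. the pull-out shelf is home (within 6 mm) with both doors still open (value of joint pullout below 0.006 m and value of joint each of rebated_door, flanged_door above 0.2 rad), for 0.2 s.
2. the left, rebated door is shut while the right, flanged door is still open (value of joint pullout below 0.006 m and value of joint rebated_door below 0.035 rad and value of joint flanged_door above 0.15 rad), for 0.2 s.
3. the right, flanged door is shut over it (value of joint pullout below 0.006 m and value of joint each of rebated_door, flanged_door below 0.035 rad), for 0.2 s.
At the end, for the whole second after the job is handed in: the shelf is home within 6 mm, both doors are shut within 0.035 rad (about 5 mm at the meeting edge), and both nail-polish bottles stand upright (within 0.2 rad), at rest, inside the cabinet on the shelf (all of step 3 and angle between each of polish_1, polish_2's own z axis and vertical below 0.2 rad and x of each of polish_1, polish_2 in the frame of cabinet above -0.07 m and height (world z) of each of polish_1, polish_2 below 0.03 m and linear speed of each of polish_1, polish_2 below 0.02 m/s); the robot touches nothing.
It fails at once if a nail-polish bottle on the shelf tips over (angle between any of polish_1, polish_2's own z axis and vertical above 0.5 rad).
It fails at once if something else on the desk or on the cabinet is moved by more than 30 mm (distance of any of strap_roll, cream_pot, polish_3 from where it was at the start of the episode above 0.03 m).
It also fails if it takes over 64 s, if anything falls off the work surface, if the arm or the gripper's body presses on something with over 40 N, if the wrist force passes 120 N, or if a joint passes its speed limit or range.

## Working session

There is one attempt and no reset: what is moved stays moved. The work goes in short steps, Python scripts to look and compute and a tool call to move; the robot and the scene stay as the last step left them, time stands still between calls to the robot, and variables do not carry over. Pictures are saved under pics/ and viewed, and the job is handed in when it is done.

Besides the shell and the picture viewer there is one more tool, called after "Call:" as name(argument=value, ...) on one line, values as JSON. apply_moves: Moves the arm, as the interface text tells. Its arguments: {"type":"object","properties":{"xyz":{"type":"array","items":{"type":"array","items":{"type":"number"}}},"twist":{"type":"array","items":{"type":"number"}},"claw":{"type":"array","items":{"type":"number"}}},"required":["xyz","twist","claw"]}

```bash
mkdir -p pics; ls
python3 - <<'E'
from station import r, imaging
import cv2,numpy as np
s=r.sense()
print({k:np.round(v,3).tolist() for k,v in s.items()})
for n in ["scene","top"]:
    c=imaging.capture(n)
    cv2.imwrite(f"pics/{n}0.png",c["pixels"][:,:,::-1])
    np.savez(f"{n}0.npz",**{k:c[k] for k in("pixels","mtx","view")})
    print(n,c["mtx"].round(1).tolist(),c["view"].round(3).tolist())
    for q in ["cabinet","pullout","rebated_door","flanged_door","polish_1","strap_roll","cream_pot","polish_3"]:
        for d in imaging.regions_of(q,c)[:3]:
            print(n,q,round(d["p"],2),np.round(d["centre"],1),d["mask"].sum())
E
```

```text
pics
{'time_s': 0.0, 'joints': [-59.781, 22.09, 0.381, -0.03, -68.411, -14.817], 'joint_velocities': [-0.032, -0.016, 0.007, 0.234, -0.02, -0.004], 'effort': [0.001, -39.067, 18.741, 4.22, 0.011, -0.0], 'tcp_pos': [0.166, -0.602, 0.235], 'ee_rot': [[-0.001, -0.265, 0.964], [0.002, 0.964, 0.265], [-1.0, 0.002, -0.0]], 'wrist_force': [-0.845, -0.029, 0.066], 'moment': [-0.009, 0.022, -0.004], 'gripper_width': 0.999}
scene [[409.4, 0.0, 289.4], [0.0, 409.4, 212.8], [0.0, 0.0, 1.0]] [[0.936, 0.351, 0.013, -0.583], [0.279, -0.721, -0.635, -0.022], [-0.213, 0.598, -0.773, 1.236], [0.0, 0.0, 0.0, 1.0]]
scene cabinet 0.58 [311.9 230.3] 10823
scene pullout 0.62 [282.4 214. ] 1045
scene rebated_door 0.92 [300.1 176.7] 1079
scene flanged_door 0.89 [242.3 245.1] 1275
scene polish_1 0.42 [295.7 208.5] 87
scene polish_1 0.41 [267.  144.3] 141
scene strap_roll 0.83 [351.9 202.3] 306
scene cream_pot 0.98 [162.1 327.1] 1360
scene polish_3 0.42 [295.7 208.5] 87
scene polish_3 0.41 [267.  144.3] 141
top [[398.2, 0.0, 278.6], [0.0, 398.2, 205.6], [0.0, 0.0, 1.0]] [[0.028, -1.0, 0.002, 0.062], [-0.982, -0.028, -0.187, 0.589], [0.187, 0.004, -0.982, 1.038], [0.0, 0.0, 0.0, 1.0]]
top cabinet 0.59 [270.7 185.4] 10359
top cabinet 0.54 [206.4 205.2] 732
top pullout 0.96 [264.2 209.8] 2863
top rebated_door 0.75 [208.8 206.6] 767
top flanged_door 0.87 [311.  234.8] 454
top flanged_door 0.15 [263.4 208.8] 2829
top polish_1 0.67 [248.9 205.6] 97
top strap_roll 0.51 [246.4 140.3] 298
top strap_roll 0.49 [404.8 283.6] 1023
top cream_pot 0.74 [403.2 284.6] 1002
top polish_3 0.67 [248.9 205.6] 97
```

Run:
```python
import cv2
a=cv2.imread("pics/top0.png"); cv2.imwrite("pics/top0z.png",cv2.resize(a[80:320,140:460],None,fx=2.5,fy=2.5,interpolation=3))
a=cv2.imread("pics/scene0.png"); cv2.imwrite("pics/scene0z.png",cv2.resize(a[120:360,140:460],None,fx=2.5,fy=2.5,interpolation=3))
```

```text
(no output)
```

View pics/top0z.png

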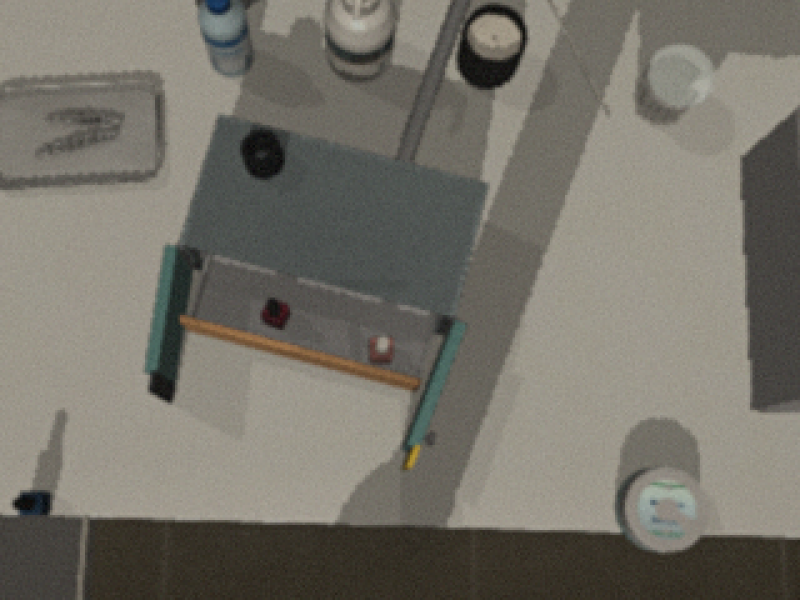

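View pics/scene0z.png

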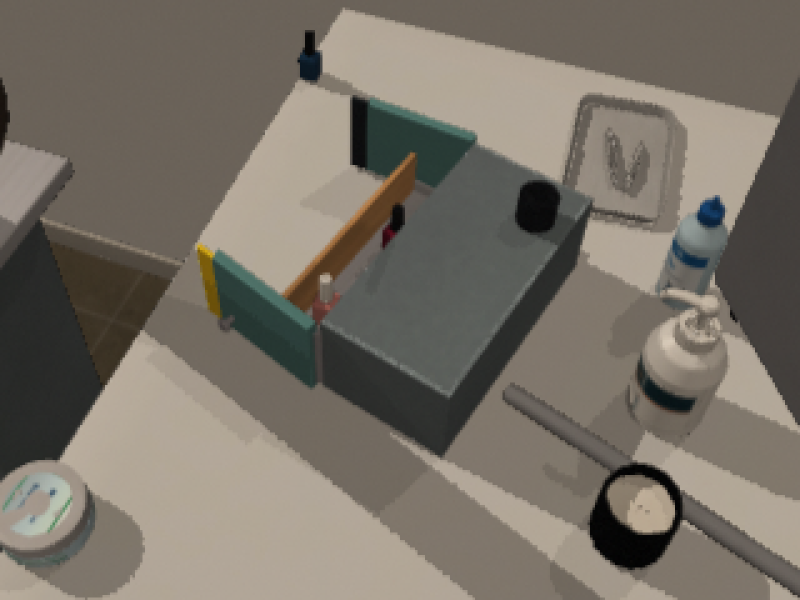

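```bash
cat > h.py <<'E'
import numpy as np
def load(n):
    d=np.load(n+".npz"); return d["mtx"],d["view"]
def back(n,uv,z):
    K,V=load(n); R,t=V[:3,:3],V[:3,3]; C=-R.T@t
    d=R.T@np.linalg.inv(K)@np.array([uv[0],uv[1],1.]); return C+d*(z-C[2])/d[2]
def proj(n,P):
    K,V=load(n); p=K@(V[:3,:3]@np.asarray(P,float)+V[:3,3]); return p[:2]/p[2]
E
python3 - <<'E'
from h import *
T=lambda a,b:(140+(a+.5)/2.5-.5,80+(b+.5)/2.5-.5)
S=lambda a,b:(140+(a+.5)/2.5-.5,120+(b+.5)/2.5-.5)
for nm,p,z in [("RL",(220,116),.12),("RR",(487,183),.12),("FL",(183,245),.12),("FR",(455,315),.12),
 ("shelfL",(181,319),.075),("shelfR",(418,386),.075),
 ("LdoorHingeOut",(166,246),.12),("LdoorTipOut",(147,371),.12),("LdoorTipIn",(158,374),.12),("LdoorTongue",(149,396),.03),
 ("RdoorHingeOut",(465,322),.12),("RdoorTip",(412,447),.12),("yellowTipTop",(405,468),.12),
 ("desk edge l",(84,517),0),("desk edge r",(790,535),0),("pol3",(32,500),.04),("cream",(665,508),.044),("red",(272,305),.09),("pink",(383,343),.09)]:
    print(nm,back("top0",T(*p),z).round(3))
for nm,p,z in [("FR",(325,325),.12),("RR",(443,393),.12),("RL",(590,205),.12),("FL",(478,147),.12),("RdoorTopHinge",(318,328),.12),("Rdoor tip",(217,250),.12),("yel tip",(199,247),.12),("Ltip",(367,100),.12),("Ltongue",(352,97),.12),("Lhinge",(476,135),.12),("shelfL",(415,153),.075)]:
    print("S",nm,back("scene0",S(*p),z).round(3))
E
```

```text
RL [0.788 0.221 0.12 ]
RR [ 0.721 -0.066  0.12 ]
FL [0.644 0.252 0.12 ]
FR [ 0.577 -0.033  0.12 ]
shelfL [0.573 0.258 0.075]
shelfR [0.508 0.001 0.075]
LdoorHingeOut [0.642 0.27  0.12 ]
LdoorTipOut [0.51  0.281 0.12 ]
LdoorTipIn [0.507 0.27  0.12 ]
LdoorTongue [0.494 0.296 0.03 ]
RdoorHingeOut [ 0.57  -0.043  0.12 ]
RdoorTip [0.441 0.009 0.12 ]
yellowTipTop [0.42  0.016 0.12 ]
desk edge l [0.36  0.365 0.   ]
desk edge r [ 0.363 -0.419  0.   ]
pol3 [0.377 0.412 0.04 ]
cream [ 0.388 -0.268  0.044]
red [0.588 0.159 0.09 ]
pink [0.551 0.04  0.09 ]
S FR [ 0.583 -0.035  0.12 ]
S RR [ 0.714 -0.066  0.12 ]
S RL [0.79  0.211 0.12 ]
S FL [0.652 0.251 0.12 ]
S RdoorTopHinge [ 0.578 -0.041  0.12 ]
S Rdoor tip [0.444 0.011 0.12 ]
S yel tip [0.425 0.008 0.12 ]
S Ltip [0.509 0.277 0.12 ]
S Ltongue [0.49  0.275 0.12 ]
S Lhinge [0.645 0.268 0.12 ]
S shelfL [0.577 0.258 0.075]
```

Call:
apply_moves(xyz=[[0,0.036,0.031],[0,0.036,0.031],[0,0.036,0.031],[0,0.036,0.031],[0,0.036,0.031],[0,0.036,0.031],[0,0.036,0.031],[0,0.036,0.031],[0,0.036,0.031],[0,0.036,0.031]], twist=[0,0,0,0,0,0,0,0,0,0], claw=[0,0,0,0,0,0,0,0,0,0])

```text
time_s: 1.9
tcp_pos: [0.3753, -0.164, 0.236]
ee_rot: [[0.005, -0.255, 0.967], [-0.003, 0.967, 0.255], [-1.0, -0.004, 0.005]]
wrist_force: [1.8, -0.0, -0.1]
gripper_width: 0.173
```

Call:
apply_moves(xyz=[[0,0,0],[0,0,0],[0,0,0],[0,0,0]], twist=[7.1,7.1,7.1,7.1], claw=[0,0,0,0])

```text
time_s: 2.3
tcp_pos: [0.3789, -0.1571, 0.2376]
ee_rot: [[0.01, 0.238, 0.971], [-0.003, 0.971, -0.238], [-1.0, 0.0, 0.011]]
wrist_force: [0.5, -0.3, -0.4]
gripper_width: 0.006
```

Call:
apply_moves(xyz=[[0,0.045,0.008],[0,0.045,0.008],[0,0.045,0.008],[0,0.045,0.008],[0,0.045,0.008],[0,0.045,0.008],[0,0.045,0.008],[0,0,0]], twist=[0,0,0,0,0,0,0,0], claw=[0,0,0,0,0,0,0,0])

```text
time_s: 3.1
tcp_pos: [0.5148, 0.1456, 0.2411]
ee_rot: [[0.018, 0.246, 0.969], [-0.001, 0.969, -0.246], [-1.0, 0.004, 0.018]]
wrist_force: [-0.6, 0.4, -0.6]
gripper_width: 0.005
```

Run:
```python
from station import r, imaging
import cv2,numpy as np
c=imaging.capture("scene"); cv2.imwrite("pics/scene1.png",c["pixels"][:,:,::-1])
c=imaging.capture("top"); cv2.imwrite("pics/top1.png",c["pixels"][:,:,::-1])
s=r.sense(); print(s["tcp_pos"],s["joints"],s["time_s"],s["wrist_force"])
```

```text
[0.51269338 0.1421977  0.24107797] [  33.32345095   12.3648292   -12.98176941    0.66474858  -63.95707468
 -138.00876091] 3.2 [-0.13617656 -1.06971577  0.29874431]
```

View pics/scene1.png

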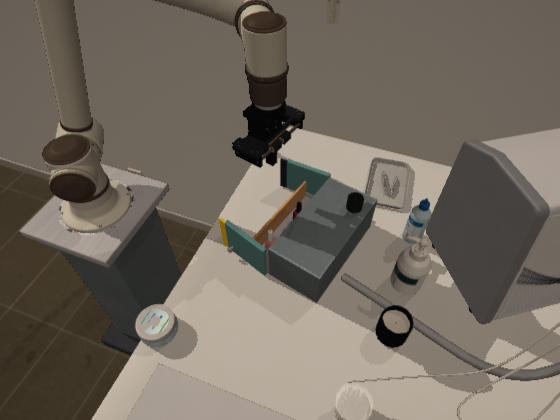

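View pics/top1.png

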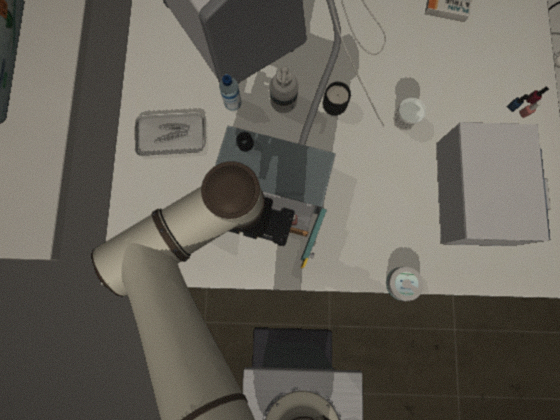

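Call:
apply_moves(xyz=[[0.04,0,0],[0.04,0,0],[0.04,0,0],[0.025,0,0],[0.01,0,0],[0,0,0]], twist=[0,0,0,0,0,0], claw=[0,0,0,0,0,0])

```text
time_s: 3.8
tcp_pos: [0.515, 0.1359, 0.086]
ee_rot: [[0.023, 0.255, 0.967], [0.001, 0.967, -0.255], [-1.0, 0.007, 0.022]]
wrist_force: [0.3, 0.2, 0.8]
gripper_width: 0.007
```

Call:
apply_moves(xyz=[[0.005,0,0.003],[0.001,0,0.004],[0,0,0.004],[0,0,0.004],[0,0,0.004],[0,0,0.004],[0,0,0.004]], twist=[-0.7,-0.7,0,0,0,0,0], claw=[0,0,0,0,0,0,0])

```text
time_s: 4.5
tcp_pos: [0.5442, 0.1292, 0.0851]
ee_rot: [[0.027, 0.23, 0.973], [0.005, 0.973, -0.23], [-1.0, 0.011, 0.025]]
wrist_force: [-2.2, 1.2, -1.9]
gripper_width: 0.007
```

Run:
```python
from station import r, imaging
import cv2,numpy as np
c=imaging.capture("scene"); cv2.imwrite("pics/scene2.png",cv2.resize(c["pixels"][120:360,140:460,::-1],None,fx=2.5,fy=2.5,interpolation=3))
s=r.sense(); print(s["tcp_pos"],s["ee_rot"],s["time_s"],s["wrist_force"])
```

```text
[0.54493328 0.12915976 0.08519173] [[ 0.02802848  0.23011632  0.97275942]
 [ 0.00450257  0.97310281 -0.23032728]
 [-0.99959698  0.01083564  0.02623848]] 4.55 [-0.39527964  0.30613417 -0.53479874]
```

View pics/scene2.png

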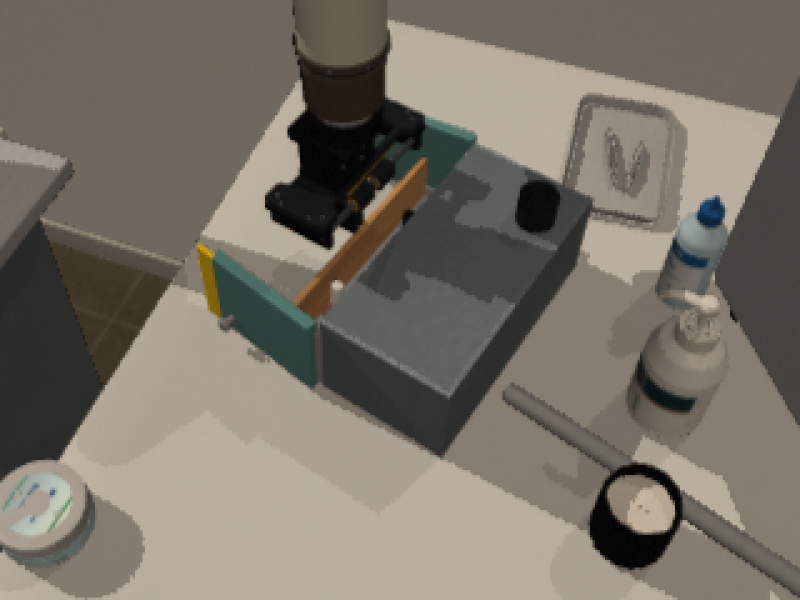

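Call:
apply_moves(xyz=[[0.003,0,0],[0.003,0,0],[0.0005,0,0.003],[0.0005,0,0.004],[0.0002,0,0.004],[0.0002,0,0.004],[0.0002,0,0.004],[0.0002,0,0.004]], twist=[0,0,0,0,0,0,0,0], claw=[0,0,0,0,0,0,0,0])

```text
time_s: 5.35
tcp_pos: [0.5697, 0.1235, 0.0784]
ee_rot: [[0.029, 0.229, 0.973], [0.004, 0.973, -0.229], [-1.0, 0.011, 0.027]]
wrist_force: [-2.1, 0.1, 1.6]
gripper_width: 0.007
```

Call:
apply_moves(xyz=[[0,0,0.004],[0,0,0.004],[0,0,0.004],[0,0,0.004],[0,0,0.004],[0,0,0.003]], twist=[0,0,0,0,0,0], claw=[0,0,0,0,0,0])

```text
time_s: 5.95
tcp_pos: [0.5941, 0.1177, 0.0785]
ee_rot: [[0.028, 0.23, 0.973], [0.004, 0.973, -0.23], [-1.0, 0.011, 0.027]]
wrist_force: [-2.0, 0.2, 0.4]
gripper_width: 0.007
```

Own x ≈ −17 mm; about 9 mm left.

Call:
apply_moves(xyz=[[0,0,0.003],[0,0,0.003],[0,0,0.003],[0,0,0.002]], twist=[0,0,0,0], claw=[0,0,0,0])

```text
time_s: 6.35
tcp_pos: [0.6012, 0.1157, 0.0784]
ee_rot: [[0.019, 0.231, 0.973], [0.004, 0.973, -0.231], [-1.0, 0.008, 0.017]]
wrist_force: [-10.2, 5.1, 7.1]
gripper_width: 0.005
```

Call:
apply_moves(xyz=[[0,0,0.002],[0,0,0.002],[0,0,0]], twist=[0,0,0], claw=[0,0,0])

```text
time_s: 6.65
tcp_pos: [0.6008, 0.116, 0.0786]
ee_rot: [[0.01, 0.231, 0.973], [0.004, 0.973, -0.231], [-1.0, 0.006, 0.008]]
wrist_force: [0.6, 0.9, -0.3]
gripper_width: 0.005
```

Call:
apply_moves(xyz=[[0,0,-0.02],[0,0,-0.03],[-0.03,0,-0.03],[-0.04,0,0],[-0.04,0,0],[-0.04,0,0],[0,0,0]], twist=[0,0,0,0,0,0,0], claw=[0,0,0,0,0,0,0])

```text
time_s: 7.35
tcp_pos: [0.524, 0.1348, 0.2344]
ee_rot: [[0.023, 0.228, 0.973], [0.005, 0.973, -0.229], [-1.0, 0.011, 0.021]]
wrist_force: [0.7, 0.1, 0.5]
gripper_width: 0.004
```

```bash
cat > look.py <<'E'
import sys
from station import r, imaging
import cv2,numpy as np
n=sys.argv[1]; k=sys.argv[2]
c=imaging.capture(n); y0=120 if n=="scene" else 80
np.savez(f"{n}{k}.npz",**{q:c[q] for q in("pixels","mtx","view")})
cv2.imwrite(f"pics/{n}{k}.png",cv2.resize(c["pixels"][y0:y0+240,140:460,::-1],None,fx=2.5,fy=2.5,interpolation=3))
s=r.sense(); print(s["tcp_pos"],s["ee_rot"].round(3).tolist() if hasattr(s["ee_rot"],"round") else s["ee_rot"],np.round(s["joints"],1),s["time_s"],s["wrist_force"])
E
python3 look.py scene 3
```

```text
[0.52243585 0.13433666 0.23143712] [[0.018, 0.229, 0.973], [0.004, 0.973, -0.23], [-1.0, 0.008, 0.017]] [  31.8   13.4  -12.9    0.4  -62.6 -135.3] 7.4 [ 0.81895985 -0.3175037  -0.63605368]
```

View pics/scene3.png

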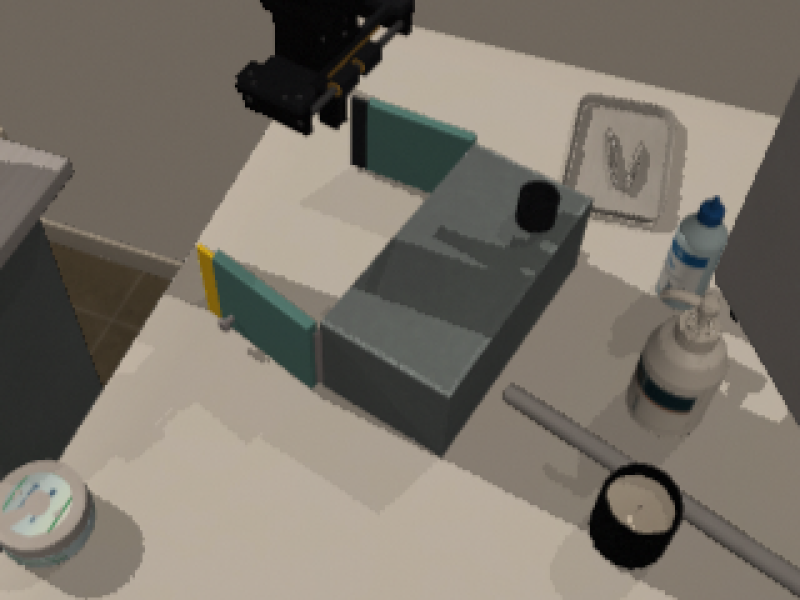

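Call:
apply_moves(xyz=[[0,0.044,-0.006],[0,0.044,-0.006],[0,0.044,-0.006],[0,0.044,-0.006],[0,0,0],[0,0,0],[0,0,0],[0,0,0],[0,0,0],[0,0,0],[0,0,0],[0,0,0]], twist=[0,0,0,0,-8.2,-8.2,-8.2,-8.2,-8.2,-8.2,-8.2,-8.2], claw=[0,0,0,0,0,0,0,0,0,0,0,0])

```text
time_s: 8.6
tcp_pos: [0.5412, 0.3163, 0.2143]
ee_rot: [[0.008, -0.816, 0.578], [-0.006, 0.578, 0.816], [-1.0, -0.01, -0.001]]
wrist_force: [-0.6, -0.8, -0.2]
gripper_width: 0.007
```

Call:
apply_moves(xyz=[[0,0,0],[0,0,0],[0,0,0],[0,0,0],[0,0,0]], twist=[-8.2,-8.2,-8.2,-6,0], claw=[0,0,0,0,0])

```text
time_s: 9.1
tcp_pos: [0.5414, 0.3147, 0.2054]
ee_rot: [[0.001, -0.998, 0.06], [-0.013, 0.06, 0.998], [-1.0, -0.002, -0.013]]
wrist_force: [-1.1, -0.1, 0.3]
gripper_width: 0.004
```

Call:
apply_moves(xyz=[[0.04,0,0],[0.04,0,0],[0.022,0,0],[0.006,0,0],[0,0,0]], twist=[0,0,0,0,0], claw=[0,0,0,0,0])

```text
time_s: 9.6
tcp_pos: [0.543, 0.313, 0.0915]
ee_rot: [[0.002, -0.997, 0.072], [-0.013, 0.072, 0.997], [-1.0, -0.003, -0.013]]
wrist_force: [-0.2, -0.7, 0.0]
gripper_width: 0.007
```

```bash
python3 look.py scene 4
```

```text
[0.54314474 0.31320063 0.09202884] [[0.003, -0.997, 0.072], [-0.012, 0.072, 0.997], [-1.0, -0.004, -0.012]] [ 45.   29.8  -9.7   0.8 -50.9 -49.7] 9.65 [-0.09594364 -1.11665172 -0.36742301]
```

View pics/scene4.png

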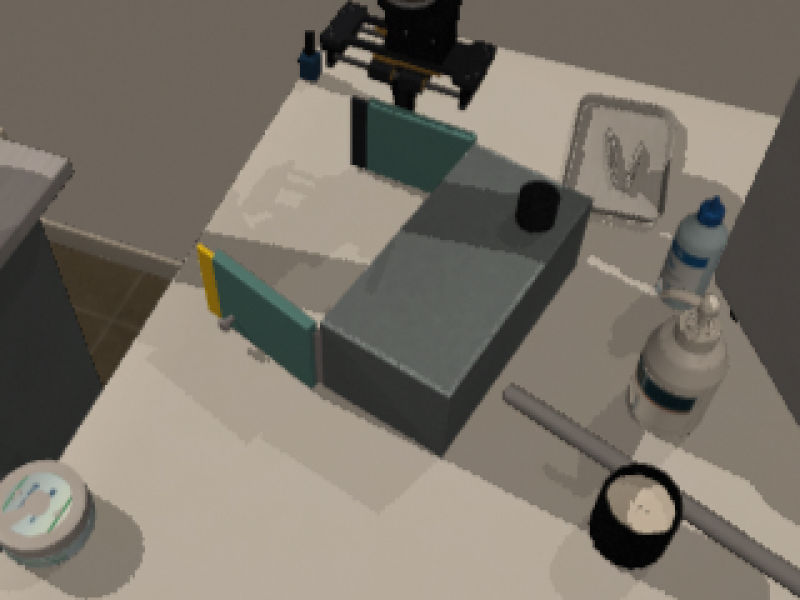

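Call:
apply_moves(xyz=[[0,0,-0.01],[0,0,-0.01],[0,0.001,-0.008],[0,0.001,-0.008],[0,0.001,-0.008],[0,0.001,-0.008],[0,0.001,-0.008],[0,0.001,-0.008]], twist=[0,0,-4,-4,-4,-4,-4,-4], claw=[0,0,0,0,0,0,0,0])

```text
time_s: 10.45
tcp_pos: [0.5438, 0.2427, 0.1031]
ee_rot: [[0.018, -0.936, -0.352], [0.002, -0.352, 0.936], [-1.0, -0.017, -0.004]]
wrist_force: [-0.9, 1.1, -0.5]
gripper_width: 0.005
```

```bash
python3 look.py scene 5
cat > dr.py <<'E'
import numpy as np,sys
# tool in door coordinates: door angle implied if block flush vs tool yaw
from station import r
s=r.sense(); p=np.array(s["tcp_pos"]); R=np.array(s["ee_rot"])
h={"L":np.array([.645,.255]),"R":np.array([.575,-.037])}[sys.argv[1]]
d=p[:2]-h; yaw=np.degrees(np.arctan2(R[1,2],R[0,2]))
rho=np.hypot(*d); off=np.arcsin(.0235/rho); a=np.arctan2(d[1],d[0])
cx=np.radians(-103.4 if sys.argv[1]=="L" else 76.6)
th=(cx-a) if sys.argv[1]=="L" else (a-cx)
th=(th+np.pi)%(2*np.pi)-np.pi
print("z",p[2].round(4),"rho",rho.round(4),"toolyaw",yaw.round(1),"theta_contact",np.degrees(th-off).round(1),"F",np.round(s["wrist_force"],1),"j",np.round(s["joints"],0),s["time_s"])
E
python3 dr.py L
```

```text
[0.54392975 0.24158799 0.10337589] [[0.018, -0.935, -0.353], [0.002, -0.353, 0.936], [-1.0, -0.017, -0.005]] [ 39.8  25.9 -14.7   0.8 -48.5 -19.6] 10.5 [ 0.48873012 -1.12620703 -0.52781384]
z 0.1034 rho 0.102 toolyaw 110.7 theta_contact 55.7 F [ 0.5 -1.1 -0.5] j [ 40.  26. -15.   1. -49. -20.] 10.5
```

View pics/scene5.png

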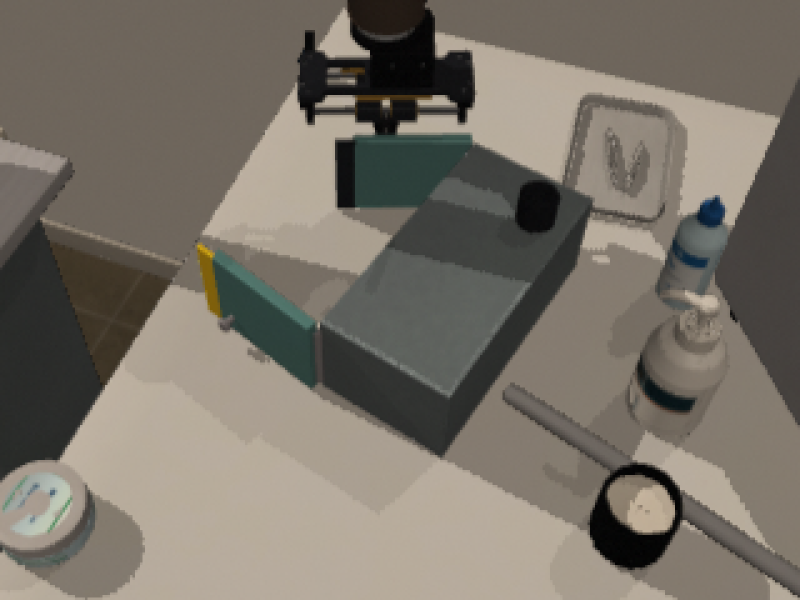

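Call:
apply_moves(xyz=[[0.004,0.002,-0.008],[0.004,0.002,-0.008],[0.003,0.002,-0.008],[0.002,0.002,-0.008],[0.001,0.002,-0.008],[0.001,0.002,-0.008],[0.001,0.002,-0.008]], twist=[-4,-4,-4,-4,-4,-4,-4], claw=[0,0,0,0,0,0,0])

```text
time_s: 11.2
tcp_pos: [0.5665, 0.1866, 0.0971]
ee_rot: [[0.035, -0.653, -0.756], [0.014, -0.756, 0.654], [-0.999, -0.034, -0.017]]
wrist_force: [-0.1, 1.1, -0.1]
gripper_width: 0.007
```

```bash
python3 dr.py L
```

```text
z 0.0971 rho 0.1041 toolyaw 139.2 theta_contact 22.5 F [-0.1  1.1 -0.1] j [ 34.  26. -16.   1. -46.  15.] 11.2
```

Call:
apply_moves(xyz=[[0.002,0.002,-0.008],[0.002,0.002,-0.007],[0.002,0.001,-0.006],[0.001,0.001,-0.005]], twist=[-5,-5,-5,-5], claw=[0,0,0,0])

```text
time_s: 11.6
tcp_pos: [0.5864, 0.1656, 0.0954]
ee_rot: [[0.042, -0.349, -0.936], [0.019, -0.937, 0.35], [-0.999, -0.032, -0.032]]
wrist_force: [-0.3, 0.6, -0.9]
gripper_width: 0.006
```

```bash
python3 dr.py L
```

```text
z 0.0954 rho 0.107 toolyaw 159.5 theta_contact 7.2 F [-0.3  0.6 -0.9] j [ 31.  27. -14.   0. -46.  38.] 11.6
```

Call:
apply_moves(xyz=[[0,0.001,-0.004],[0,0.001,-0.004],[0,0,-0.003],[0,0,-0.002]], twist=[-2.5,-2.5,-2,0], claw=[0,0,0,0])

```text
time_s: 12.0
tcp_pos: [0.5963, 0.1582, 0.0985]
ee_rot: [[0.04, -0.235, -0.971], [0.022, -0.971, 0.236], [-0.999, -0.031, -0.034]]
wrist_force: [-7.8, 7.9, -0.8]
gripper_width: 0.006
```

```bash
python3 dr.py L
```

```text
z 0.0985 rho 0.1083 toolyaw 166.3 theta_contact 0.8 F [-7.8  7.9 -0.8] j [ 30.  27. -13.   0. -47.  46.] 12.0
```

Call:
apply_moves(xyz=[[0,0,-0.002],[0,0,-0.002],[0,0,0]], twist=[0,0,0], claw=[0,0,0])

```text
time_s: 12.3
tcp_pos: [0.5959, 0.1585, 0.099]
ee_rot: [[0.034, -0.242, -0.97], [0.025, -0.97, 0.243], [-0.999, -0.032, -0.027]]
wrist_force: [-0.8, -0.5, -0.2]
gripper_width: 0.007
```

```bash
python3 dr.py L
```

```text
z 0.099 rho 0.1083 toolyaw 165.9 theta_contact 1.0 F [-0.8 -0.5 -0.2] j [ 30.  27. -12.  -0. -48.  46.] 12.3
```

Call:
apply_moves(xyz=[[0,0,0.02],[0,0,0.03],[-0.03,0,0.02],[-0.04,0,0],[-0.04,0,0],[-0.03,0,0],[0,0,0]], twist=[0,0,0,8,8,8,8], claw=[0,0,0,0,0,0,0])

```text
time_s: 13.0
tcp_pos: [0.5227, 0.1702, 0.2476]
ee_rot: [[0.048, -0.74, -0.671], [0.027, -0.67, 0.741], [-0.999, -0.053, -0.012]]
wrist_force: [-0.4, 0.1, 0.4]
gripper_width: 0.007
```

```bash
python3 look.py scene 6;python3 look.py top 6
```

```text
[0.52176195 0.16974859 0.24585299] [[0.044, -0.743, -0.668], [0.026, -0.667, 0.744], [-0.999, -0.05, -0.01]] [ 35.1  12.8 -11.6   0.3 -62.7   6.7] 13.05 [ 0.15599952  0.15135781 -0.29507142]
[0.52085277 0.16945438 0.24366921] [[0.041, -0.737, -0.675], [0.024, -0.675, 0.738], [-0.999, -0.046, -0.01]] [ 35.1  12.9 -11.8   0.2 -62.6   7.3] 13.1 [ 0.35831658 -0.6009986  -0.23937019]
```

View pics/scene6.png

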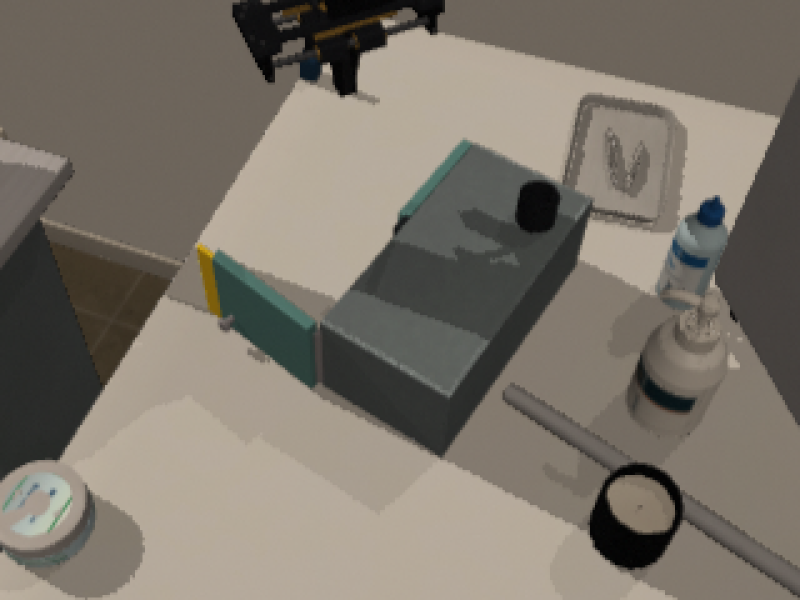

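View pics/top6.png

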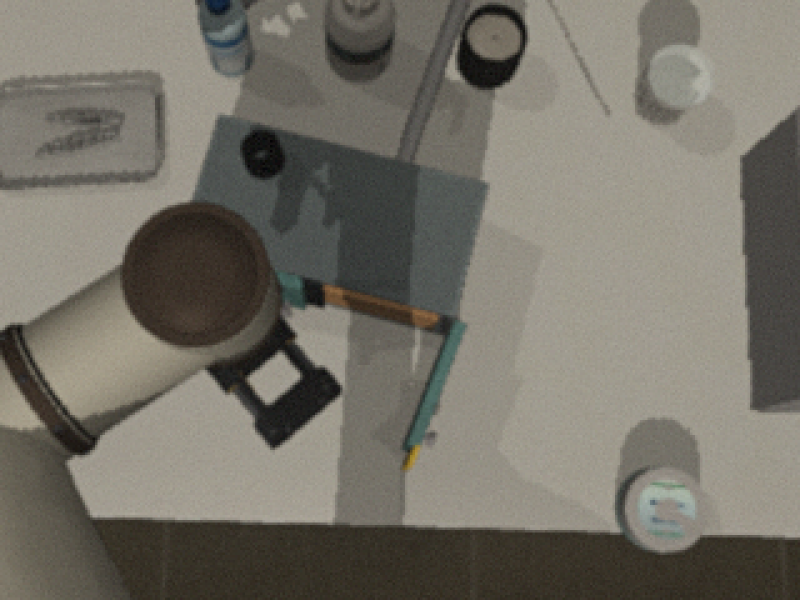

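Call:
apply_moves(xyz=[[0,0.039,-0.0225],[0,0.039,-0.0225],[0,0.039,-0.0225],[0,0.039,-0.0225],[0,0.039,-0.0225],[0,0,0],[0,0,0],[0,0,0],[0,0,0],[0,0,0],[0,0,0],[0,0,0]], twist=[0,0,0,0,0,8,8,8,8,8,8,8], claw=[0,0,0,0,0,0,0,0,0,0,0,0])

```text
time_s: 14.3
tcp_pos: [0.4459, -0.0583, 0.2277]
ee_rot: [[0.029, -0.97, 0.242], [0.019, 0.243, 0.97], [-0.999, -0.024, 0.026]]
wrist_force: [0.8, -0.9, -0.2]
gripper_width: 0.002
```

```bash
python3 dr.py R
```

```text
z 0.2277 rho 0.1309 toolyaw 76.0 theta_contact 102.4 F [ 0.8 -0.9 -0.2] j [ 13.   4. -24.  -1. -60. -27.] 14.3
```

Call:
apply_moves(xyz=[[0.04,0,0],[0.04,0,0],[0.035,0,0],[0.013,0,0],[0.004,0,0],[0,0,0]], twist=[4,4,0,0,0,0], claw=[0,0,0,0,0,0])

```text
time_s: 14.9
tcp_pos: [0.4491, -0.0578, 0.0904]
ee_rot: [[0.03, -0.929, 0.37], [0.017, 0.371, 0.929], [-0.999, -0.021, 0.027]]
wrist_force: [0.3, 0.6, 0.5]
gripper_width: 0.008
```

```bash
python3 dr.py R; python3 look.py scene 7
```

```text
z 0.0904 rho 0.1276 toolyaw 68.3 theta_contact 102.2 F [0.3 0.6 0.5] j [ 13.  15. -35.  -1. -38. -34.] 14.9
[ 0.44940972 -0.05773585  0.09084517] [[0.031, -0.928, 0.37], [0.017, 0.371, 0.929], [-0.999, -0.022, 0.028]] [ 12.9  14.8 -34.9  -0.9 -38.3 -34. ] 14.95 [ 0.13927672 -0.1002904   0.85139239]
```

View pics/scene7.png

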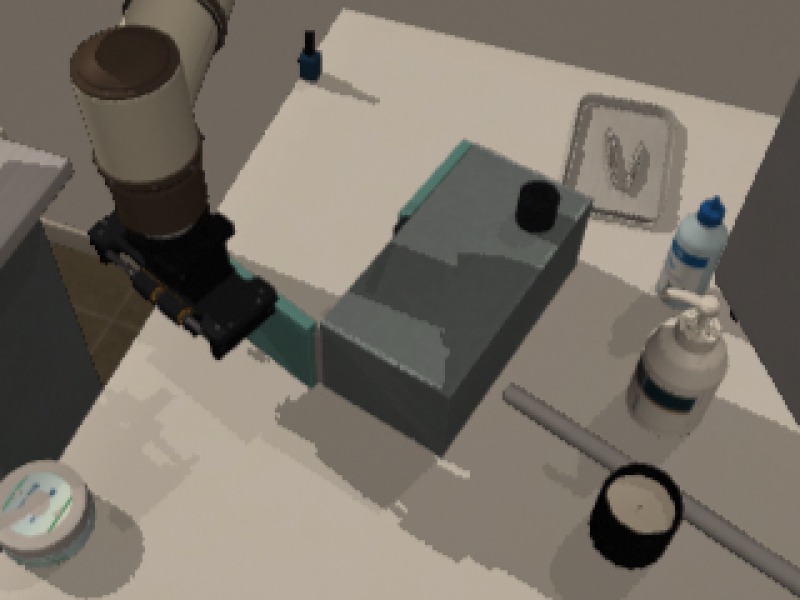

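Call:
apply_moves(xyz=[[0,0,0.014],[0,0,0.012],[0,0,0.01],[0,0.001,0.008],[0,0.001,0.008],[0,0.001,0.008],[0,0.001,0.008],[0,0.001,0.008]], twist=[0,0,0,4,4,4,4,4], claw=[0,0,0,0,0,0,0,0])

```text
time_s: 15.75
tcp_pos: [0.4819, 0.0204, 0.0983]
ee_rot: [[0.038, -0.74, 0.671], [0.019, 0.672, 0.74], [-0.999, -0.015, 0.04]]
wrist_force: [-0.7, -1.4, -1.4]
gripper_width: 0.006
```

```bash
python3 dr.py R
```

```text
z 0.0983 rho 0.1094 toolyaw 47.8 theta_contact 59.4 F [-0.7 -1.4 -1.4] j [ 22.  16. -31.  -0. -40. -64.] 15.75
```

Call:
apply_moves(xyz=[[0.002,0.002,0.008],[0.002,0.002,0.008],[0.002,0.001,0.008],[0.002,0.001,0.008],[0.001,0.001,0.008],[0.001,0.001,0.008],[0.001,0.001,0.008],[0.001,0.001,0.008]], twist=[4,4.5,4.5,4.5,4.5,4.5,4.5,4.5], claw=[0,0,0,0,0,0,0,0])

```text
time_s: 16.55
tcp_pos: [0.5326, 0.0716, 0.0932]
ee_rot: [[0.041, -0.196, 0.98], [0.02, 0.98, 0.196], [-0.999, 0.011, 0.044]]
wrist_force: [-0.3, -0.1, -0.3]
gripper_width: 0.006
```

```bash
python3 dr.py R
```

```text
z 0.0932 rho 0.1166 toolyaw 11.3 theta_contact 23.1 F [-0.3 -0.1 -0.3] j [  25.   21.  -24.   -0.  -42. -104.] 16.55
```

Call:
apply_moves(xyz=[[0.001,0,0.008],[0.001,0,0.008],[0,0,0.006],[0,0,0.005]], twist=[5,5,4,3], claw=[0,0,0,0])

```text
time_s: 16.95
tcp_pos: [0.5609, 0.0791, 0.0941]
ee_rot: [[0.042, 0.107, 0.993], [0.021, 0.994, -0.108], [-0.999, 0.026, 0.04]]
wrist_force: [-1.0, 1.2, -0.2]
gripper_width: 0.006
```

```bash
python3 dr.py R
```

```text
z 0.0941 rho 0.117 toolyaw -6.2 theta_contact 8.7 F [-1.   1.2 -0.2] j [  24.   24.  -20.   -0.  -43. -120.] 16.95
```

Call:
apply_moves(xyz=[[0,0,0.005],[0,0,0.004],[0,0,0.003],[0,0,0.003],[0,0,0.002]], twist=[2.5,2,1.5,1,0], claw=[0,0,0,0,0])

```text
time_s: 17.45
tcp_pos: [0.5775, 0.0807, 0.0959]
ee_rot: [[0.04, 0.23, 0.972], [0.022, 0.973, -0.231], [-0.999, 0.031, 0.034]]
wrist_force: [-5.7, 3.2, 3.2]
gripper_width: 0.006
```

```bash
python3 dr.py R
```

```text
z 0.0959 rho 0.1177 toolyaw -13.3 theta_contact 0.6 F [-5.7  3.2  3.2] j [  24.   25.  -18.   -0.  -45. -127.] 17.45
```

Call:
apply_moves(xyz=[[0,0,0.003],[0,0,0.003],[0,0,0],[0,0,0]], twist=[0,0,0,0], claw=[0,0,0,0])

```text
time_s: 17.85
tcp_pos: [0.5775, 0.0812, 0.0962]
ee_rot: [[0.028, 0.229, 0.973], [0.022, 0.973, -0.23], [-0.999, 0.028, 0.022]]
wrist_force: [0.7, 0.3, 0.2]
gripper_width: 0.005
```

Call:
apply_moves(xyz=[[0,0,-0.02],[0,0,-0.03],[-0.02,0,-0.03],[-0.04,0,0],[-0.04,0,0],[-0.03,-0.03,0],[0,-0.045,0],[0,-0.045,0],[0,-0.045,0],[0,-0.045,0],[0,-0.045,0],[0,0,0]], twist=[0,0,0,0,0,0,0,0,0,0,0,0], claw=[0,0,0,0,0,0,0,0,0,0,0,0])

```text
time_s: 19.05
tcp_pos: [0.4419, -0.1596, 0.2267]
ee_rot: [[0.056, 0.22, 0.974], [0.021, 0.975, -0.222], [-0.998, 0.032, 0.05]]
wrist_force: [0.3, 0.3, -0.4]
gripper_width: 0.005
```

```bash
python3 look.py scene 8;python3 look.py top 8
```

```text
[ 0.44263249 -0.15815694  0.22692942] [[0.056, 0.219, 0.974], [0.021, 0.975, -0.22], [-0.998, 0.033, 0.05]] [  -0.6    5.9  -22.4   -1.4  -58.5 -101.4] 19.1 [ 0.32696322 -0.44826279  0.80572796]
[ 0.4430219  -0.15686166  0.22688957] [[0.056, 0.217, 0.975], [0.021, 0.976, -0.218], [-0.998, 0.033, 0.05]] [  -0.4    5.9  -22.4   -1.5  -58.5 -101.4] 19.15 [-0.27751651 -0.06252421 -0.20024401]
```

View pics/scene8.png

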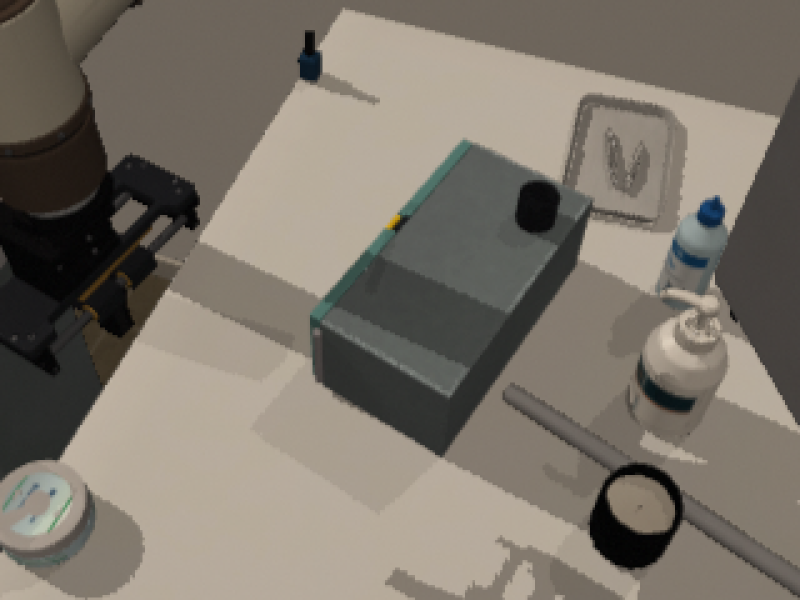

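View pics/top8.png

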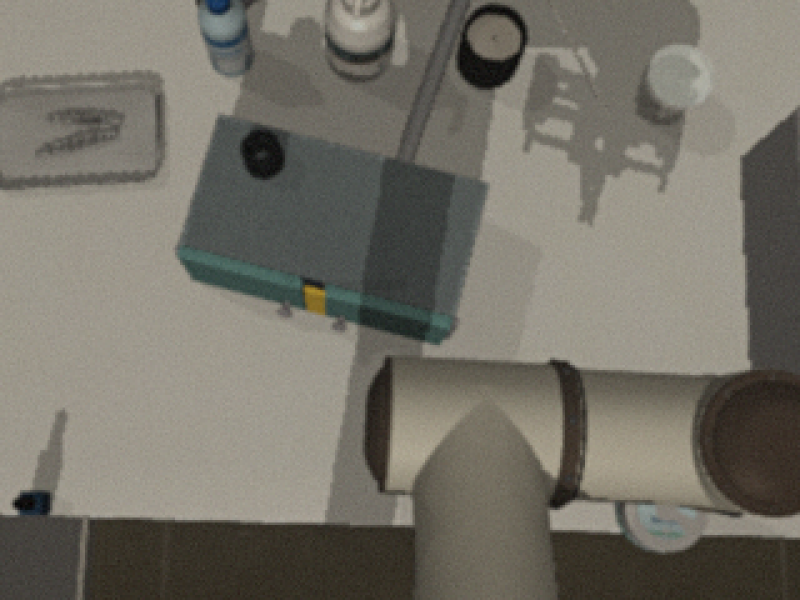

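```bash
python3 -c "
from station import job
print(job.finish_job())"
```

```text
the job is handed in; nothing more can be done
None
```

I put the cabinet away in the required order and handed the job in with the clock at about 19 s of the 64 s allowed.

1. **Shelf:** I pushed it in slowly with closed fingers until it hit its stop (about 10 N). Further pushing moved it no more.
2. **Left door:** I swung it shut against its stop. The contact angle computed from the fingers was about 1° (0.02 rad).
3. **Right door:** I swung it shut over the left one, ending at about 0.6° by the same measure.

**Last pictures:** The last scene and top pictures show both doors flush with the cabinet front, with the yellow flange over the dark tongue. The strap roll, cream pot and blue bottle look to be where they started. The arm was well clear, with close to zero force on the wrist.

**Not checked directly:** Once the shelf was in, the two bottles could not be seen, so that they still stand is inferred from the slow push. The door angles come from finger contact and my estimate of the cabinet's pose from the pictures, good to roughly 1°. No check failed or disagreed.

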